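Incubated tubes from the dry-block heater to the rack, in the same order

ROBOT

A 6-joint arm with a two-finger parallel gripper is mounted at the origin on a cart in front of the work surface, level with it; the furniture and walls round the work are solid. World frame = base frame: x ahead of the robot, y to its left, z up, the work surface at z = 0. Lengths are in m, angles in degrees, forces in N, time in s.
With the tool pointing down it reaches from about 0.275 to 0.775 m from the base axis. Payload 14.6 kg.
Tool frame: the origin (TCP) lies midway between the tips of the shut fingers; the grasp point (between the pads) lies 19 mm behind it; z points along the fingers, y is the direction in which the jaws open and shut (so a half turn about z gives the same grasp; the last joint's range is limited). The gripper opens to 85 mm and grips with 20 to 120 N. Pads are 22 mm wide; open, the fingers measure 114 mm over their backs; the gripper's body (76 mm by 85 mm) begins 54 mm behind the grasp point. The pads swing forward as they close: fully open they stand 13 mm farther back than shut.
Start: joints at [-81.434, 15.075, -2.767, 72.158, 0, 81.102], TCP at [0.158, -0.501, 0.231] pointing down, gripper open.
Joint ranges: [-151.79, 151.79], [-50.71, 97.33], [-67.44, 78.34], [-121.81, 120.89], [-77.56, 73.72], [-180, 180]. Speed limits (degrees/s): [108.29, 108.29, 147.25, 159.86, 180, 180].

INTERFACE

Orientations are given as [roll, pitch, yaw] about the fixed x, y, z axes, in that order (R = Rz(yaw) Ry(pitch) Rx(roll)).
In Python, from workcell import bot, fingers, optics gives the robot as it stands. Calls block until the motion is done:
- bot.move_ptp(position, orientation): joint-space move of the TCP to a pose.
- bot.move_straight(position, orientation=None, velocity=0.15): straight line of the TCP; orientation=None keeps the orientation; velocity is the mean speed in m/s.
- bot.movej(angles): joint-space move.
- fingers.move_gripper(opening): finger opening in m; the grip force is fixed at half the most; returns when the fingers have stopped.
- bot.wait(seconds).
- bot.solve_ik(position, orientation): joint angles nearest the present ones, or None.
- bot.get_obs(): the state.
- optics.capture(name): name is "scene" or "top" or "wrist"; returns a dict with "img" (480x640x3 uint8, red, green, blue), "z_map" (480x640 float32, m along the optical axis (not along the pixel's ray), 0 where there is no reading), "camera_matrix" (3x3 intrinsics, pixels), "dist" ([k1, k2, p1, p2, k3] as OpenCV has them; the pictures are not rectified), "R" (3x3) and "t" (3): a world point X has camera coordinates R X + t. Camera axes: x right, y down, z forward; pixel columns grow to the right and rows downward; lengths in m; the calibration is good to about 2 mm. A picture is of the moment at which its call begins.
A pose or a line that the arm cannot do raises bot.IKError and nothing moves.
- bot.sign_off(): hands the job in, once; it reports no verdict.
The state is a dict: "time_s": time; "joint_pos": joint angles; "qvel": joint speeds; "tau": joint torques, N m; "tcp_pos": TCP position; "ee_rot": TCP orientation; "force": force on the tool from outside, world axes, zero at the start; "moment": the same for the moment, N m; "finger_gap": finger opening in m.
Only numpy, scipy, OpenCV 4.12 (cv2) and the standard library are available. Lean on these libraries where they do the work, as an engineer would, in place of code of your own. Each camera call takes 0.05 s, during which the arm holds its last target.

TASK

The incubation is over: move the four capped tubes from the dry-block heater into the empty tube rack in the same order, the tube that stands at the heater's yellow-taped end going into the hole at the rack's yellow-taped end and so on down the row (the log sheet lists the samples by position). Keep every tube upright, lower it until it stands home on the rack's floor instead of dropping it, and leave the timer, the marker and the amber bottle where they are.

Things in the scene. Friction and masses are not known exactly. Their poses are not given: they have to be found in the camera images.
- heater: Fixed dry-block heater, white, 270 mm wide (its y), 130 deep, 74 high, grey sloping panel on its -x side. Origin on the bench under the middle of its row of four blocks, which stand at its y = +84, +28, -28, -84 mm, x = 0. Yellow tape on the rim marks its +y end. Either half of the bench, yaw up to 0.3 rad either way.
- rack: Fixed empty light-grey tube rack, 246 mm long (its y), 64 wide, 66 high, at any yaw. Origin on the bench under its middle. Holes of 34 mm in the top plate (z 60 to 66 mm), 33 mm in the middle plate (z 26 to 30 mm), at its y = +84, +28, -28, -84 mm, x = 0; solid floor at z = 8 mm. Yellow tape across the top marks its +y end.
- tube_red: Loose conical tube, red screw cap, 60 g, 120 mm tall; clear body 29 mm in diameter, cap 35 mm from 102 to 120 mm up. Origin at the tip (10 mm wide, 29 mm from 16 mm up), z towards the cap. Starts upright in the block of its colour, tip 40 mm over the bench; home in the rack the tip is 8 mm over the bench.
- tube_blue: Loose conical tube, blue screw cap, 60 g, 120 mm tall; clear body 29 mm in diameter, cap 35 mm from 102 to 120 mm up. Origin at the tip (10 mm wide, 29 mm from 16 mm up), z towards the cap. Starts upright in the block of its colour, tip 40 mm over the bench; home in the rack the tip is 8 mm over the bench.
- tube_green: Loose conical tube, green screw cap, 60 g, 120 mm tall; clear body 29 mm in diameter, cap 35 mm from 102 to 120 mm up. Origin at the tip (10 mm wide, 29 mm from 16 mm up), z towards the cap. Starts upright in the block of its colour, tip 40 mm over the bench; home in the rack the tip is 8 mm over the bench.
- tube_black: Loose conical tube, black screw cap, 60 g, 120 mm tall; clear body 29 mm in diameter, cap 35 mm from 102 to 120 mm up. Origin at the tip (10 mm wide, 29 mm from 16 mm up), z towards the cap. Starts upright in the block of its colour, tip 40 mm over the bench; home in the rack the tip is 8 mm over the bench.
- block_red: Red anodised metal block, 54 x 54 x 48 mm, fixed in the heater (which place in the row varies), with a 32 mm bore, 44 mm deep, that holds the red-capped tube at the start. Origin at the centre of its underside, 36 mm above the bench; its top is 84 mm above the bench. It stays in the heater.
- block_blue: Blue anodised metal block, 54 x 54 x 48 mm, fixed in the heater (which place in the row varies), with a 32 mm bore, 44 mm deep, that holds the blue-capped tube at the start. Origin at the centre of its underside, 36 mm above the bench; its top is 84 mm above the bench. It stays in the heater.
- block_green: Green anodised metal block, 54 x 54 x 48 mm, fixed in the heater (which place in the row varies), with a 32 mm bore, 44 mm deep, that holds the green-capped tube at the start. Origin at the centre of its underside, 36 mm above the bench; its top is 84 mm above the bench. It stays in the heater.
- block_black: Black anodised metal block, 54 x 54 x 48 mm, fixed in the heater (which place in the row varies), with a 32 mm bore, 44 mm deep, that holds the black-capped tube at the start. Origin at the centre of its underside, 36 mm above the bench; its top is 84 mm above the bench. It stays in the heater.
- timer: Bystander: white kitchen-style lab timer with red dial, 66 x 66 x 47 mm, origin under its middle.
- marker: Bystander: blue marker pen lying on the bench, 132 x 15 x 13 mm, origin under its middle.
- amber_flask: Bystander: small amber bottle with black cap, 42 mm wide, 83 mm tall, origin under its middle.

How it is judged (in metres and radians):
At the end, for the whole second after the job is handed in: Each tube stands in the rack hole with the same place, counted from the yellow tape, as its block has in the heater: its tip within 12 mm of the hole's centre along and across the rack and less than 16 mm above the rack's underside (home on the floor at 8 mm), leaning less than 0.2 rad, at rest (((y of block_red in the frame of heater between 0.072 and 0.096 m and y of tube_red in the frame of rack between 0.072 and 0.096 m) or (y of block_red in the frame of heater between 0.016 and 0.04 m and y of tube_red in the frame of rack between 0.016 and 0.04 m) or (y of block_red in the frame of heater between -0.04 and -0.016 m and y of tube_red in the frame of rack between -0.04 and -0.016 m) or (y of block_red in the frame of heater between -0.096 and -0.072 m and y of tube_red in the frame of rack between -0.096 and -0.072 m)) and x of tube_red in the frame of rack between -0.012 and 0.012 m and z of each of tube_red, tube_blue, tube_green, tube_black in the frame of rack below 0.016 m and angle between each of tube_red, tube_blue, tube_green, tube_black's own z axis and vertical below 0.2 rad and linear speed of each of tube_red, tube_blue, tube_green, tube_black below 0.02 m/s and ((y of block_blue in the frame of heater between 0.072 and 0.096 m and y of tube_blue in the frame of rack between 0.072 and 0.096 m) or (y of block_blue in the frame of heater between 0.016 and 0.04 m and y of tube_blue in the frame of rack between 0.016 and 0.04 m) or (y of block_blue in the frame of heater between -0.04 and -0.016 m and y of tube_blue in the frame of rack between -0.04 and -0.016 m) or (y of block_blue in the frame of heater between -0.096 and -0.072 m and y of tube_blue in the frame of rack between -0.096 and -0.072 m)) and x of tube_blue in the frame of rack between -0.012 and 0.012 m and ((y of block_green in the frame of heater between 0.072 and 0.096 m and y of tube_green in the frame of rack between 0.072 and 0.096 m) or (y of block_green in the frame of heater between 0.016 and 0.04 m and y of tube_green in the frame of rack between 0.016 and 0.04 m) or (y of block_green in the frame of heater between -0.04 and -0.016 m and y of tube_green in the frame of rack between -0.04 and -0.016 m) or (y of block_green in the frame of heater between -0.096 and -0.072 m and y of tube_green in the frame of rack between -0.096 and -0.072 m)) and x of tube_green in the frame of rack between -0.012 and 0.012 m and ((y of block_black in the frame of heater between 0.072 and 0.096 m and y of tube_black in the frame of rack between 0.072 and 0.096 m) or (y of block_black in the frame of heater between 0.016 and 0.04 m and y of tube_black in the frame of rack between 0.016 and 0.04 m) or (y of block_black in the frame of heater between -0.04 and -0.016 m and y of tube_black in the frame of rack between -0.04 and -0.016 m) or (y of block_black in the frame of heater between -0.096 and -0.072 m and y of tube_black in the frame of rack between -0.096 and -0.072 m)) and x of tube_black in the frame of rack between -0.012 and 0.012 m); the robot touches nothing.
It fails at once if a tube is tipped more than 35 degrees from upright (angle between any of tube_red, tube_blue, tube_green, tube_black's own z axis and vertical above 0.61 rad).
It fails at once if a tube is dropped (falls free, out of the fingers, faster than 0.7 m/s, some 25 mm) ((linear speed of tube_red above 0.7 m/s and contact force between the fingers and tube_red below 0.1 N) or (linear speed of tube_blue above 0.7 m/s and contact force between the fingers and tube_blue below 0.1 N) or (linear speed of tube_green above 0.7 m/s and contact force between the fingers and tube_green below 0.1 N) or (linear speed of tube_black above 0.7 m/s and contact force between the fingers and tube_black below 0.1 N)).
It fails at once if the timer, the marker or the amber bottle is pushed more than 25 mm (distance of any of timer, marker, amber_flask from where it was at the start of the episode above 0.025 m).
It also fails if it takes over 106 s, if anything falls off the work surface, if the arm or the gripper's body presses on something with over 40 N, if the wrist force passes 120 N, or if a joint passes its speed limit or range.

## Working session

There is one attempt and no reset: what is moved stays moved. The work goes in short steps, each a Python script; the robot and the scene stay as the last script left them, time stands still between calls to the robot, and variables do not carry over. Pictures are saved under pics/ and viewed, and the job is handed in when it is done.

```bash
mkdir -p pics; ls; python3 - <<'E'
from workcell import bot, fingers, optics
import cv2, numpy as np, pickle
for n in ("scene","top"):
    c=optics.capture(n); pickle.dump(c,open(f"{n}0.pkl","wb"))
    cv2.imwrite(f"pics/{n}0.png",c["img"][:,:,::-1])
    print(n,c["camera_matrix"],c["dist"],c["R"],c["t"])
print(bot.get_obs())
E
```

```text
pics
scene [[498.4594964    0.         320.10654379]
 [  0.         498.4594964  233.48631086]
 [  0.           0.           1.        ]] [-0.02363928  0.          0.          0.          0.        ] [[-0.70712659 -0.70708095  0.00291784]
 [-0.34077707  0.33717756 -0.87760029]
 [ 0.61955062 -0.62156884 -0.4793842 ]] [0.36748207 0.23233811 0.66616055]
top [[466.57516401   0.         320.39507068]
 [  0.         466.57516401 231.0018868 ]
 [  0.           0.           1.        ]] [-0.03190973  0.          0.          0.          0.        ] [[ 0.01703337 -0.99971132 -0.01694541]
 [-0.99365389 -0.0150407  -0.11147073]
 [ 0.11118368  0.0187366  -0.99362323]] [0.00108944 0.52512737 0.84504586]
{'time_s': 0.1, 'joint_pos': array([-8.14355012e+01,  1.50954337e+01, -2.79806957e+00,  7.21584047e+01,
        3.99994439e-04,  8.11012604e+01]), 'qvel': array([ 0.02352882, -0.01482066,  0.09813019,  0.0070101 ,  0.02382114,
        0.07107766]), 'tau': array([ 3.93221708e-03, -6.38571811e+01,  3.85064685e+01,  9.90765402e-03,
       -1.45696345e-04, -2.18042067e-05]), 'tcp_pos': array([ 0.15750529, -0.50057477,  0.23089233]), 'ee_rot': array([-1.79948779e+02, -8.42474581e-03,  1.74632345e+01]), 'force': array([-0.1864134 ,  0.39072561, -0.20710222]), 'moment': array([ 0.05363867, -0.00498473, -0.01632286]), 'finger_gap': 0.08536226532641822}
```

View pics/scene0.png

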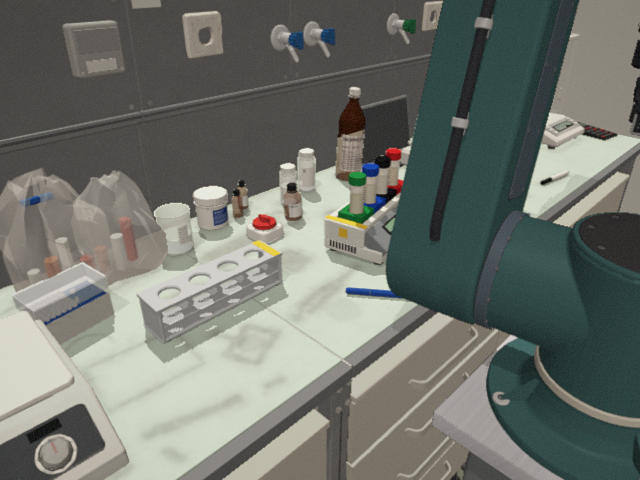

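View pics/top0.png

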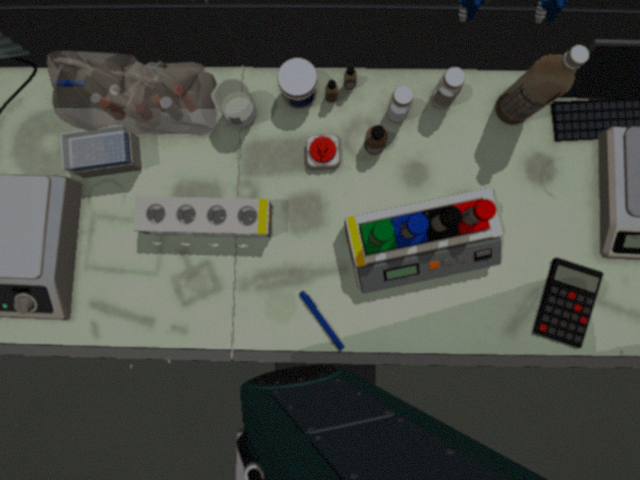

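The top view shows the heater's tape at about (355,240), with caps green, blue, black and red running away from it at about (380,235), (411,226), (446,218) and (481,210). The rack's tape is at about (263,216), so its holes in matching order are at columns 247, 216, 186 and 155. Next I'll measure the poses from depth.

```bash
cat > h.py <<'E'
import numpy as np, cv2
def cloud(c):
    K,d=c["camera_matrix"],c["dist"]; z=c["z_map"].astype(float)
    v,u=np.mgrid[0:z.shape[0],0:z.shape[1]]
    p=cv2.undistortPoints(np.stack([u.ravel(),v.ravel()],1).astype(float)[:,None],K,d)[:,0]
    X=np.c_[p*z.reshape(-1,1),z.reshape(-1)]
    W=(X-c["t"])@c["R"]; W[z.reshape(-1)==0]=np.nan
    return W.reshape(z.shape+(3,))
def ray(c,uv,h):
    p=cv2.undistortPoints(np.array(uv,float).reshape(-1,1,2),c["camera_matrix"],c["dist"])[:,0]
    D=np.c_[p,np.ones(len(p))]@c["R"]; o=-c["R"].T@c["t"]
    return o+D*((h-o[2])/D[:,2])[:,None]
def proj(c,X):
    r,_=cv2.Rodrigues(np.array(c["R"],float))
    return cv2.projectPoints(np.array(X,float).reshape(-1,1,3),r,np.array(c["t"],float),c["camera_matrix"],c["dist"])[0][:,0]
E
python3 - <<'E'
from h import *; import pickle
c=pickle.load(open("top0.pkl","rb")); W=cloud(c); im=c["img"].astype(int)
print("bench z",np.nanmedian(W[270:290,180:220,2]))
hsv=cv2.cvtColor(c["img"],cv2.COLOR_RGB2HSV)
capm=(W[...,2]>.148)&(W[...,2]<.175); capm[:180]=0;capm[260:]=0;capm[:,:350]=0;capm[:,510:]=0
n,l,s,ce=cv2.connectedComponentsWithStats(capm.astype(np.uint8))
for i in range(1,n):
    if s[i,4]>60: 
        P=W[l==i]; (x,y),r=cv2.minEnclosingCircle(P[:,:2].astype(np.float32)); print("cap",ce[i],s[i,4],x,y,r,np.median(P[:,2]),im[l==i].mean(0))
rk=(W[...,2]>.055)&(W[...,2]<.078); rk[:180]=0;rk[250:]=0;rk[:,:120]=0;rk[:,290:]=0
P=W[rk];print(np.median(P[:,2]),cv2.minAreaRect(P[:,:2].astype(np.float32)))
yl=rk&(hsv[...,0]>20)&(hsv[...,0]<35)&(hsv[...,1]>120); print("tape",W[yl].mean(0))
# bystanders
for nm,sl in dict(timer=np.s_[130:175,300:345],amber=np.s_[122:158,360:390]).items():
    Q=W[sl].reshape(-1,3);Q=Q[Q[:,2]>.015];print(nm,Q.min(0),Q.max(0))
big=cv2.resize(c["img"][175:275,115:515],None,fx=2,fy=2,interpolation=cv2.INTER_CUBIC)
cv2.imwrite("pics/topcrop.png",big[:,:,::-1])
E
```

```text
bench z 0.0007914230343214276
cap [484.13691932 209.99511002] 409 0.5494275093078613 -0.2555878758430481 0.018458185717463493 0.1602929481965139 [127.14425428   9.06356968   8.89242054]
cap [450.70332481 217.16368286] 391 0.5369490385055542 -0.20233416557312012 0.018116213381290436 0.16016373703040523 [12.44757033  9.05626598  9.27365729]
cap [417.05526316 223.88684211] 380 0.5247210264205933 -0.14756624400615692 0.01790429838001728 0.16039562099165683 [  6.35263158  33.89736842 103.05789474]
cap [382.81147541 230.83606557] 366 0.5123040676116943 -0.0927770808339119 0.017868680879473686 0.16031588437643718 [ 1.46721311 80.72404372 27.00819672]
0.06648155729874913 ((0.5470204949378967, 0.2261553406715393), (0.2471356838941574, 0.0647149458527565), 89.3910903930664)
tape [0.54604614 0.11450981 0.06710385]
timer [ 0.64924281 -0.02389558  0.01516656] [0.71414442 0.04071024 0.05072654]
amber [ 0.67955969 -0.11196963  0.01506513] [ 0.72060728 -0.07130972  0.08701203]
```

```bash
python3 - <<'E'
import cv2,pickle
c=pickle.load(open("top0.pkl","rb"))
a=cv2.resize(c["img"][185:250,125:285],None,fx=5,fy=5,interpolation=cv2.INTER_CUBIC)
cv2.imwrite("pics/rk.png",a[:,:,::-1])
a=cv2.resize(c["img"][180:300,340:510],None,fx=4.7,fy=4.7,interpolation=cv2.INTER_CUBIC)
cv2.imwrite("pics/ht.png",a[:,:,::-1])
E
cat >> h.py <<'E'
caps=dict(red=(.5494,-.2556),black=(.5369,-.2023),blue=(.5247,-.1476),green=(.5123,-.0928))
A=np.array(list(caps.values())); hc=A.mean(0); _,_,V=np.linalg.svd(A-hc); hd=V[0]*np.sign(V[0][1])
hyaw=np.degrees(np.arctan2(-hd[0],hd[1]))
off=dict(green=.084,blue=.028,black=-.028,red=-.084)
capf={k:hc+o*hd for k,o in off.items()}
rc=np.array([.5470,.2262]); rd=-np.array([np.cos(np.radians(89.39)),np.sin(np.radians(89.39))])
hole={k:rc+o*rd for k,o in off.items()}
E
python3 - <<'E'
from h import *; import pickle
from workcell import bot
print(hyaw,capf,{k:np.round(capf[k]-caps[k],4) for k in caps}); print(hole)
for nm in("top","scene"):
    c=pickle.load(open(nm+"0.pkl","rb")); im=c["img"].copy()
    S=1 if nm=="scene" else 4
    x0,y0,x1,y1=(100,130,440,360) if nm=="scene" else (130,185,290,250)
    S=2.3 if nm=="scene" else 5
    a=cv2.resize(im[y0:y1,x0:x1],None,fx=S,fy=S,interpolation=cv2.INTER_CUBIC)
    t=np.linspace(0,2*np.pi,60)
    def circ(p,r,z,col):
        P=np.c_[p[0]+r*np.cos(t),p[1]+r*np.sin(t),0*t+z]; q=(proj(c,P)-[x0,y0]+.5)*S-.5
        cv2.polylines(a,[np.round(q*8).astype(int)],True,col,1,cv2.LINE_AA,3)
    for k in hole: circ(hole[k],.017,.066,(255,0,255)); circ(capf[k],.0175,.16,(255,255,0))
    cv2.imwrite(f"pics/ov_{nm}.png",a[:,:,::-1])
for k in hole:
    print(k,bot.solve_ik([*capf[k],.13],[180,0,90+hyaw]),bot.solve_ik([*hole[k],.25],[180,0,89.4]))
E
```

```text
12.810367698138919 {'green': array([ 0.5122001 , -0.09266582]), 'blue': array([ 0.5246167 , -0.14727194]), 'black': array([ 0.5370333 , -0.20187806]), 'red': array([ 0.5494499 , -0.25648418])} {'red': array([ 0.    , -0.0009]), 'black': array([0.0001, 0.0004]), 'blue': array([-0.0001,  0.0003]), 'green': array([-0.0001,  0.0001])}
{'green': array([0.54610571, 0.14220476]), 'blue': array([0.5467019 , 0.19820159]), 'black': array([0.5472981 , 0.25419841]), 'red': array([0.54789429, 0.31019524])}
green [-19.22962864  17.66846963 -15.33787758  56.99365279   0.
  57.96000366] [ 6.32251554 18.75542778  5.49970485 76.74427707  0.         96.92251554]
blue [-24.25074396  19.89035809 -11.89029084  58.21935106   0.
  52.93888834] [ 11.90097641  20.51881463   8.19003591  77.67122129   0.
 102.50097641]
black [-28.73838939  22.53162352  -7.62940746  59.83896902   0.
  48.45124291] [ 17.17985857  22.80471583  11.79375332  78.98903748   0.
 107.77985857]
red [-32.71899435  25.56029097  -2.53649445  61.90321458   0.
  44.47063795] [ 22.10675833  25.60518237  16.38481363  80.77963126   0.
 112.70675833]
```

View pics/ov_top.png

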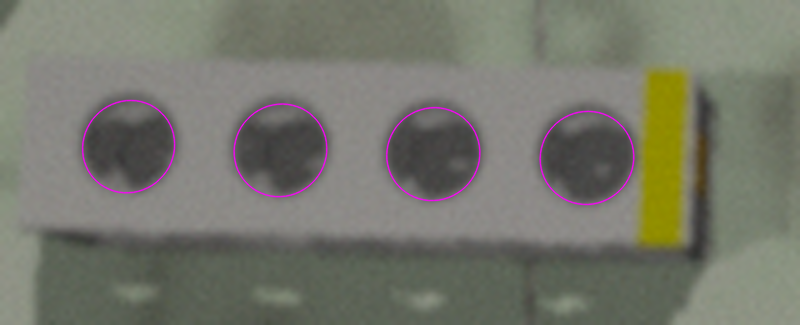

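View pics/ov_scene.png

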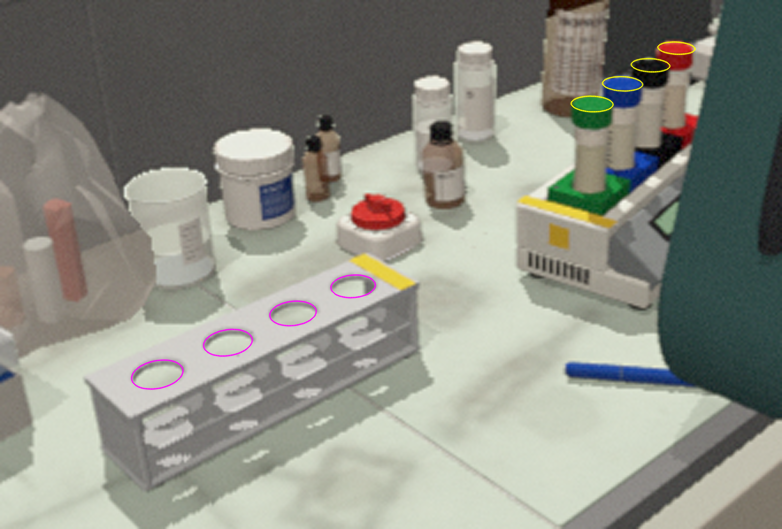

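Both overlays match: the magenta hole rings and yellow cap rings fall on the real features. Moving over the green tube with a wrist picture first.

```bash
python3 - <<'E'
from h import *; import pickle
from workcell import bot,fingers,optics
bot.move_ptp([*capf["green"],.25],[180,0,90+hyaw]); o=bot.get_obs(); print(o["time_s"],o["tcp_pos"],o["ee_rot"],o["joint_pos"])
c=optics.capture("wrist"); im=c["img"].copy()
t=np.linspace(0,2*np.pi,60)
for k in capf:
    P=np.c_[capf[k][0]+.0175*np.cos(t),capf[k][1]+.0175*np.sin(t),0*t+.16]
    cv2.polylines(im,[np.round(proj(c,P)).astype(int)],True,(255,255,0),1)
W=cloud(c); m=(abs(W[...,2]-.16)<.006)&(np.hypot(W[...,0]-capf["green"][0],W[...,1]-capf["green"][1])<.027)
print(cv2.minEnclosingCircle(W[m][:,:2].astype(np.float32)),m.sum())
cv2.imwrite("pics/w1.png",im[:,:,::-1])
fingers.move_gripper(.06); print(bot.get_obs()["time_s"],bot.get_obs()["finger_gap"])
E
```

```text
2.05 [ 0.51206886 -0.09341083  0.24993122] [-1.79992265e+02  2.31028917e-03  1.02723953e+02] [-1.93094604e+01  1.43537731e+01 -8.78956561e-01  7.47726020e+01
 -6.06119632e-03  5.79665873e+01]
((0.5130404829978943, -0.0932336077094078), 0.017768414691090584) 1639
2.475 0.060023100171410784
```

View pics/w1.png

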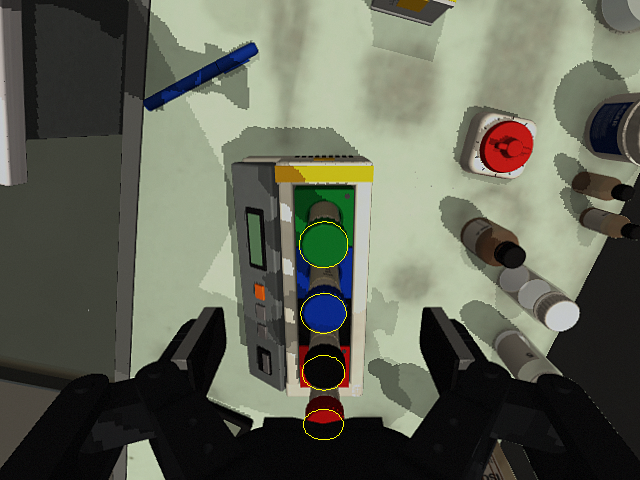

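The wrist view agrees to within 1 mm, with the green cap at about (324,245) inside its ring. Grasping green and lifting.

```bash
cat >> h.py <<'E'
from workcell import bot,fingers,optics
def st(s):
    o=bot.get_obs(); print(s,"t%.2f"%o["time_s"],"tcp",np.round(o["tcp_pos"],4),"rot",np.round(o["ee_rot"],1),"F",np.round(o["force"],1),"gap %.4f"%o["finger_gap"]); return o
GZ=.126; LIFT=.112
E
python3 - <<'E'
from h import *
p=capf["green"]
bot.move_straight([*p,GZ],velocity=.12); st("down")
fingers.move_gripper(.03); st("closed")
bot.move_straight([*p,GZ+LIFT],velocity=.12); st("up")
for n in("wrist","scene"):
    c=optics.capture(n); cv2.imwrite(f"pics/{n}2.png",c["img"][:,:,::-1])
E
```

```text
down t3.66 tcp [ 0.5125 -0.0928  0.1266] rot [180.    0.  102.8] F [-0.3 -0.4  1. ] gap 0.0596
closed t4.02 tcp [ 0.5126 -0.0928  0.1266] rot [179.9   0.  102.8] F [-0.5  0.9  6.2] gap 0.0323
up t5.10 tcp [ 0.5119 -0.0926  0.2373] rot [-179.9   -0.   102.8] F [-1.4  1.5 -0.8] gap 0.0316
```

View pics/wrist2.png

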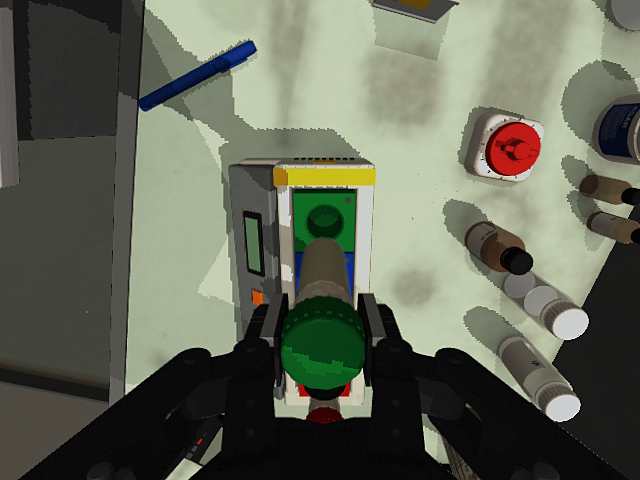

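View pics/scene2.png

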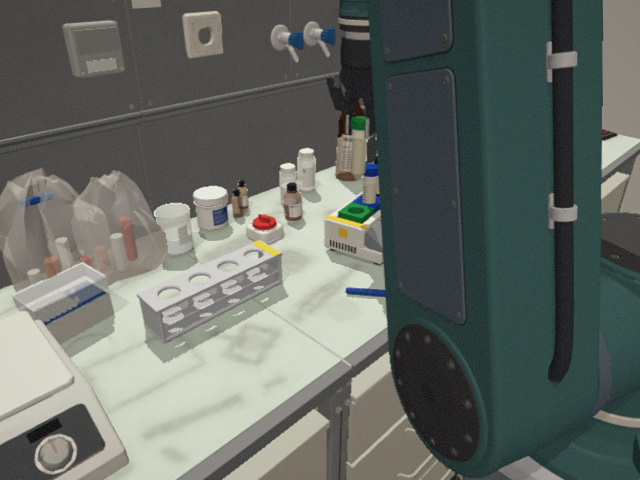

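Green is held upright, with its cap at about (324,345) in the wrist view and its bore empty at (325,222). I'll check the held height and tilt after carrying it over the hole.

```bash
cat >> h.py <<'E'
def held(rng=.03):
    """cap top of the held tube seen by wrist and top cams"""
    o=bot.get_obs(); x,y,z=o["tcp_pos"]
    for n in("wrist","top"):
        c=optics.capture(n); W=cloud(c)
        h=W[...,2]; r=np.hypot(W[...,0]-x,W[...,1]-y)
        P=W[(r<.0175)&(h>z+.015)&(h<z+.06)]
        if len(P)<20: print(n,"few",len(P)); continue
        zt=np.median(P[:,2]); P=P[abs(P[:,2]-zt)<.006]
        a=np.linalg.lstsq(np.c_[P[:,:2]-[x,y],np.ones(len(P))],P[:,2],rcond=None)[0]
        print(n,"captop-tcp %.4f"%(a[2]-z),"slope deg",np.round(np.degrees(a[:2]),1),len(P))
def captop(p,ztop,n="wrist"):
    c=optics.capture(n); W=cloud(c)
    m=(abs(W[...,2]-ztop)<.007)&(np.hypot(W[...,0]-p[0],W[...,1]-p[1])<.027)
    if m.sum()<50: print(n,"few",m.sum()); return None
    q=cv2.minEnclosingCircle(W[m][:,:2].astype(np.float32)); z=np.median(W[m][:,2])
    print(n,"cap offset mm",np.round((np.array(q[0])-p)*1e3,1),"r",round(q[1],4),"z %.4f"%z,m.sum())
E
python3 - <<'E'
from h import *
held()
p=hole["green"]
bot.move_straight([*p,GZ+LIFT],[180,0,89.4],velocity=.2); st("over"); held()
c=optics.capture("wrist"); cv2.imwrite("pics/w3.png",c["img"][:,:,::-1])
c=optics.capture("scene"); cv2.imwrite("pics/s3.png",c["img"][:,:,::-1])
E
```

```text
wrist captop-tcp 0.0324 slope deg [ 1.  -3.9] 5904
top few 0
over t6.63 tcp [0.546  0.1416 0.238 ] rot [-180.     0.    89.4] F [ 0.3 -0.6 -0.1] gap 0.0323
wrist captop-tcp 0.0324 slope deg [ 0.3 -4.2] 5891
top captop-tcp 0.0372 slope deg [ 1.3 18.3] 84
```

View pics/w3.png

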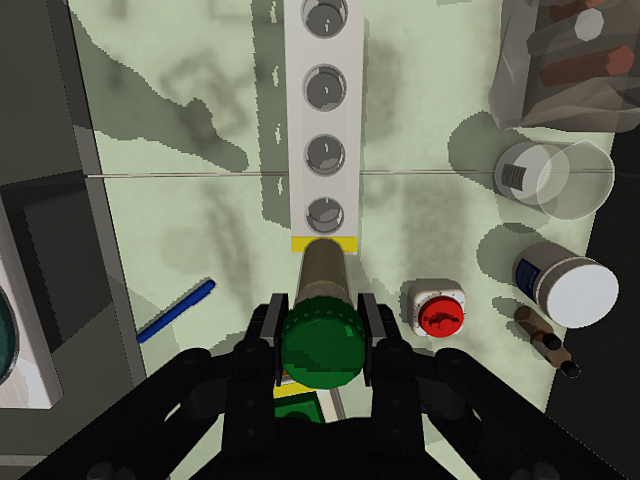

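View pics/s3.png

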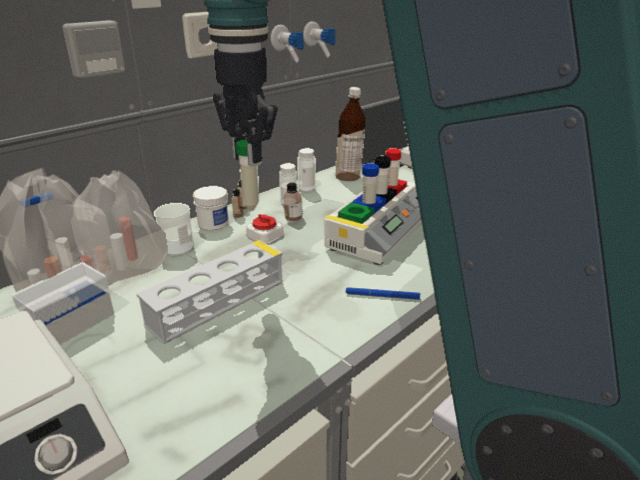

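```bash
cat >> h.py <<'E'
def ovl(fn,p,ztip,extra=(),names=("scene","wrist")):
    t=np.linspace(0,2*np.pi,60); out=[]
    for n in names:
        c=optics.capture(n); im=c["img"].copy()
        S=3; im=cv2.resize(im,None,fx=S,fy=S,interpolation=cv2.INTER_CUBIC)
        for z,r in((ztip,.005),(ztip+.016,.0145),(ztip+.06,.0145),(ztip+.102,.0175),(ztip+.12,.0175)):
            q=(proj(c,np.c_[p[0]+r*np.cos(t),p[1]+r*np.sin(t),0*t+z])+.5)*S-.5
            cv2.polylines(im,[np.round(q).astype(int)],True,(255,255,0),1,cv2.LINE_AA)
        u=(proj(c,[[p[0],p[1],ztip+.06]])[0]*S).astype(int)
        h=300; x0=int(np.clip(u[0]-200,0,im.shape[1]-400)); y0=int(np.clip(u[1]-h,0,im.shape[0]-2*h))
        out.append(im[y0:y0+600,x0:x0+400])
    cv2.imwrite(fn,np.hstack(out)[:,:,::-1])
E
python3 - <<'E'
from h import *
o=bot.get_obs(); p=o["tcp_pos"]; ovl("pics/o3.png",p[:2],p[2]-.1266+.04)
c=optics.capture("wrist"); W=cloud(c)
# side profile of the body: front surface points below the cap
x,y,z=p
for dz in(-.04,-.03,-.02,-.01,0):
    m=(abs(W[...,2]-(z+dz))<.004)&(np.hypot(W[...,0]-x,W[...,1]-y)<.03)
    P=W[m]; 
    if len(P)>20: print(dz,len(P),"x ctr",np.round((P[:,0].min()+P[:,0].max())/2-x,4),"ymax",np.round(np.percentile(P[:,1],95)-y,4))
E
```

```text
-0.04 224 x ctr 0.0 ymax 0.0139
-0.03 259 x ctr -0.0 ymax 0.0139
-0.02 310 x ctr -0.0002 ymax 0.0139
-0.01 358 x ctr -0.0002 ymax 0.0138
0 422 x ctr -0.0017 ymax 0.014
```

View pics/o3.png

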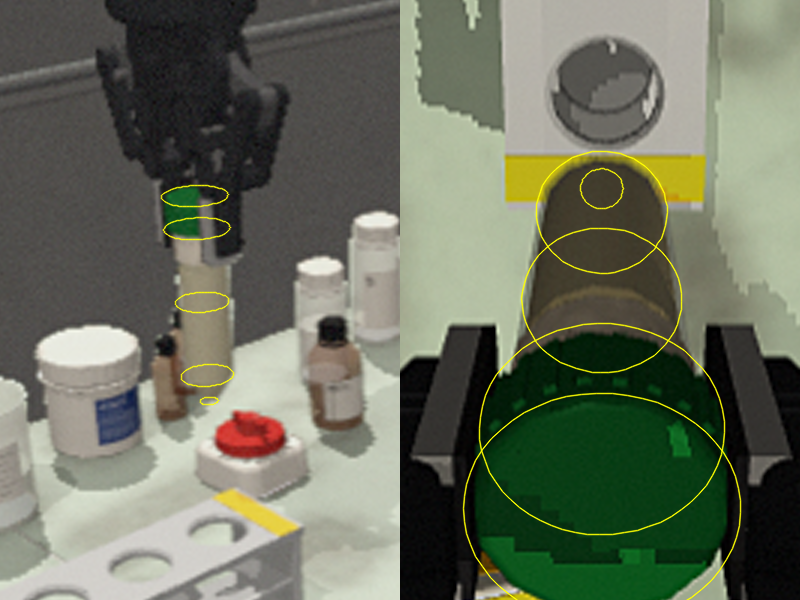

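The tube hangs vertical: its profile centre is constant down the body. Before inserting, I'll confirm the hole centre in the wrist camera.

```bash
python3 - <<'E'
from h import *
p=bot.get_obs()["tcp_pos"]
c=optics.capture("wrist"); W=cloud(c); t=np.linspace(0,2*np.pi,80)
for k in hole: print(k,np.round(proj(c,[[*hole[k],.066]]),1))
S=3; im=cv2.resize(c["img"],None,fx=S,fy=S,interpolation=cv2.INTER_CUBIC)
for k in hole:
    q=(proj(c,np.c_[hole[k][0]+.017*np.cos(t),hole[k][1]+.017*np.sin(t),0*t+.066])+.5)*S-.5
    cv2.polylines(im,[np.round(q).astype(int)],True,(255,0,255),1,cv2.LINE_AA)
cv2.imwrite("pics/o4.png",im[150:750,780:1160][:,:,::-1])
E
```

```text
green [[322.8 216.1]]
blue [[322.9 155.4]]
black [[323.   87.5]]
red [[323.1  11.6]]
```

View pics/o4.png

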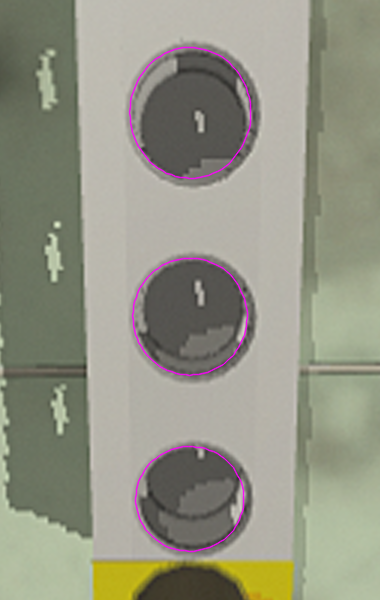

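```bash
cat >> h.py <<'E'
def holes_wrist(names=None,n="wrist"):
    c=optics.capture(n); W=cloud(c); d={}
    plate=((W[...,2]>.0615)&(W[...,2]<.0715)).astype(np.uint8)
    for k in names or hole:
        u=proj(c,[[*hole[k],.066]])[0]
        # plate-rim points within annulus: fit circle to inner boundary by radial search of depth plane
        best=[]
        for a in np.linspace(0,2*np.pi,120,endpoint=False):
            rs=np.arange(.010,.024,.0002)
            X=np.c_[hole[k][0]+rs*np.cos(a),hole[k][1]+rs*np.sin(a),0*rs+.066]
            q=np.round(proj(c,X)).astype(int)
            ok=(q[:,0]>=0)&(q[:,0]<640)&(q[:,1]>=0)&(q[:,1]<480)
            if not ok.all(): continue
            v=plate[q[:,1],q[:,0]]
            i=np.where(v==0)[0]
            if len(i)==0 or v[-1]==0 : continue
            best.append(X[i[-1],:2])
        B=np.array(best)
        if len(B)<30: print(k,"few",len(B)); continue
        from scipy.optimize import least_squares
        s=least_squares(lambda p:np.hypot(B[:,0]-p[0],B[:,1]-p[1])-p[2],[*hole[k],.017],loss="soft_l1",f_scale=.0005)
        d[k]=s.x[:2]; print(n,k,"offset mm",np.round((s.x[:2]-hole[k])*1e3,2),"r",round(s.x[2],4),len(B))
    return d
E
python3 - <<'E'
from h import *
holes_wrist(); holes_wrist(n="top",names=["blue","black","red"]); holes_wrist(n="scene")
E
```

```text
wrist green offset mm [ 0.96 -0.02] r 0.0165 105
wrist blue offset mm [ 0.85 -0.38] r 0.0166 120
wrist black offset mm [ 0.63 -0.88] r 0.0166 120
wrist red offset mm [ 0.46 -1.06] r 0.0167 74
blue few 14
top black offset mm [-0.48 -0.2 ] r 0.0162 32
red few 0
scene green offset mm [-3.07  0.92] r 0.015 116
scene blue offset mm [-3.28  0.7 ] r 0.0153 119
scene black offset mm [-3.29  0.56] r 0.0156 118
scene red offset mm [-3.07  0.2 ] r 0.0156 120
```

```bash
cat >> h.py <<'E'
corr=np.array([.0007,-.0002])
def insert(k,corr=corr,zhome=.0946):
    p=hole[k]+corr; f0=bot.get_obs()["force"]
    zs=[.19,.155,.13,.112,.10,.0965]
    for z in zs:
        bot.move_straight([*p,z],[180,0,89.4],velocity=.1)
        o=bot.get_obs(); f=o["force"]-f0
        print("  z %.4f"%o["tcp_pos"][2],"F",np.round(f,1))
        if np.linalg.norm(f[:2])>10 or abs(f[2])>10: print("STOP"); return False
    z=.0965
    while z>zhome-.003:
        z-=.0005; bot.move_straight([*p,z],[180,0,89.4],velocity=.02)
        f=bot.get_obs()["force"]-f0
        if f[2]>4: break
    st("home"); return True
E
python3 - <<'E'
from h import *
insert("green")
E
```

```text
z 0.1904 F [-0.   0.5 -1. ]
  z 0.1555 F [ 0.5 -0.6 -0.5]
  z 0.1305 F [-0.5  1.2 -0.3]
  z 0.1124 F [ 0.3 -0.  -0.7]
  z 0.1002 F [0.6 0.4 0.4]
  z 0.0966 F [-0.4  0.3 -0. ]
home t10.82 tcp [0.5471 0.1421 0.0946] rot [179.9  -0.   89.4] F [-3.1 -0.2  9.3] gap 0.0321
```

Contact came at exactly the predicted home height, with no side load. Releasing, then fetching blue.

```bash
cat >> h.py <<'E'
def release(k):
    fingers.move_gripper(.06); o=bot.get_obs(); p=o["tcp_pos"]
    bot.move_straight([p[0],p[1],.24],velocity=.2); st("released")
    captop(hole[k],.128)
def fetch(k):
    p=capf[k]
    bot.move_straight([*p,.24],[180,0,90+hyaw],velocity=.25)
    captop(p,.16)
    bot.move_straight([*p,GZ],velocity=.12)
    fingers.move_gripper(.03); o=st("gripped"); g=o["tcp_pos"][2]
    bot.move_straight([*p,GZ+LIFT],velocity=.12); st("lifted"); 
    return g
def prof():
    x,y,z=bot.get_obs()["tcp_pos"]; W=cloud(optics.capture("wrist"))
    for dz in(-.04,-.01):
        P=W[(abs(W[...,2]-(z+dz))<.004)&(np.hypot(W[...,0]-x,W[...,1]-y)<.03)]
        if len(P)>20: print(" prof",dz,"x ctr %.4f"%((P[:,0].min()+P[:,0].max())/2-x),"ymax %.4f"%(np.percentile(P[:,1],95)-y))
def carry(k):
    bot.move_straight([*(hole[k]+corr),GZ+LIFT],[180,0,89.4],velocity=.22); st("over"); prof()
E
python3 - <<'E'
from h import *
release("green")
print(fetch("blue")); carry("blue")
c=optics.capture("wrist"); cv2.imwrite("pics/w5.png",c["img"][:,:,::-1])
c=optics.capture("scene"); cv2.imwrite("pics/s5.png",c["img"][:,:,::-1])
E
```

```text
released t12.08 tcp [0.5463 0.142  0.239 ] rot [-179.9    0.    89.4] F [-0.3 -0.1 -0.9] gap 0.0601
wrist cap offset mm [ 1.1 -0.8] r 0.0178 z 0.1271 1432
wrist cap offset mm [ 1.  -0.9] r 0.0179 z 0.1591 1798
gripped t14.95 tcp [ 0.525  -0.1475  0.1267] rot [179.9   0.  102.8] F [-1.1  0.6  5.3] gap 0.0323
lifted t16.03 tcp [ 0.5243 -0.1472  0.2373] rot [-180.    -0.   102.8] F [ 0.5 -0.5 -0.7] gap 0.0320
0.12667296258067853
over t17.76 tcp [0.5474 0.1974 0.238 ] rot [180.    0.   89.4] F [-0.  -0.7 -0.1] gap 0.0323
 prof -0.04 x ctr 0.0001 ymax 0.0140
 prof -0.01 x ctr 0.0000 ymax 0.0138
```

View pics/s5.png

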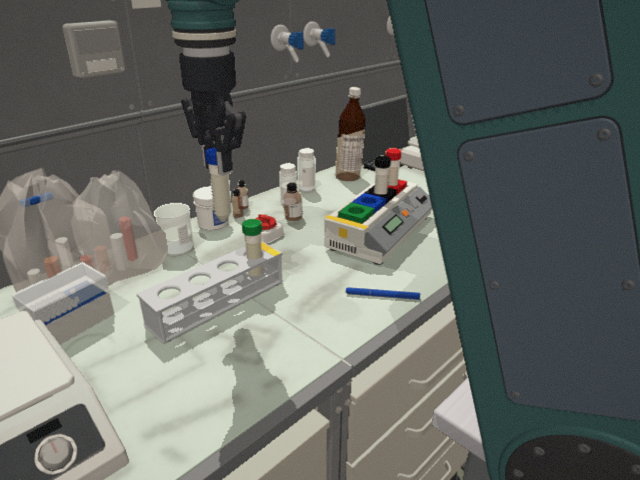

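View pics/w5.png

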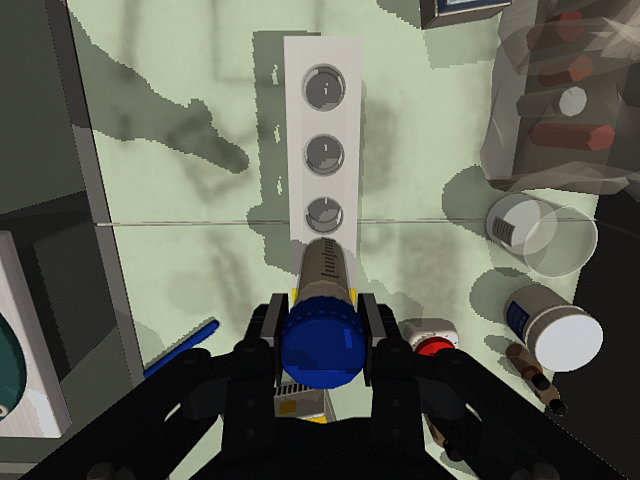

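Green stands in the hole at the tape end, at scene (252,250), with its cap top at 127 mm. Blue is held upright over hole 2. The margins are good, so I'll insert blue and then do black.

```bash
python3 - <<'E'
from h import *
import sys
if not insert("blue"): sys.exit()
release("blue")
fetch("black"); carry("black")
c=optics.capture("scene"); cv2.imwrite("pics/s6.png",c["img"][:,:,::-1])
if not insert("black"): sys.exit()
release("black")
E
```

```text
z 0.1905 F [-1.1 -0.1 -0.3]
  z 0.1555 F [-1.   0.3 -0.8]
  z 0.1305 F [-1.4 -0.5  0.9]
  z 0.1124 F [-1.6  1.1  0.7]
  z 0.1002 F [-1.3 -0.7 -0.3]
  z 0.0967 F [-1.8 -0.2  0. ]
home t21.54 tcp [0.5477 0.1981 0.0946] rot [179.9  -0.   89.4] F [-1.5 -0.4 10. ] gap 0.0322
released t22.81 tcp [0.547  0.1979 0.2389] rot [-179.9    0.    89.4] F [ 0.1  0.1 -0.8] gap 0.0600
wrist cap offset mm [ 1.7 -0.7] r 0.0177 z 0.1272 1435
wrist cap offset mm [ 1.  -0.7] r 0.0179 z 0.1591 1787
gripped t26.12 tcp [ 0.5374 -0.2021  0.1267] rot [1.800e+02 1.000e-01 1.028e+02] F [-2.  -0.3  5. ] gap 0.0325
lifted t27.21 tcp [ 0.5368 -0.2017  0.2373] rot [-180.    -0.   102.8] F [-0.4  0.2 -0.4] gap 0.0320
over t29.43 tcp [0.548  0.2534 0.2381] rot [180.    0.   89.4] F [-0.5  0.5 -1.4] gap 0.0320
 prof -0.04 x ctr 0.0002 ymax 0.0136
 prof -0.01 x ctr 0.0001 ymax 0.0136
  z 0.1905 F [-0.5 -0.   0.6]
  z 0.1555 F [-1.3  0.7  0.2]
  z 0.1305 F [-1.2 -0.2  1.4]
  z 0.1124 F [-1.2  0.7  0.5]
  z 0.1002 F [-1.4  0.4  0.6]
  z 0.0966 F [-0.1  0.9  0.6]
home t32.92 tcp [0.5481 0.2541 0.0948] rot [180.   -0.   89.4] F [-1.2  0.4  3.6] gap 0.0323
released t34.17 tcp [0.5476 0.2539 0.239 ] rot [-179.9    0.    89.4] F [-0.5  0.  -0.5] gap 0.0600
wrist cap offset mm [ 1.8 -0.9] r 0.0178 z 0.1272 1431
```

View pics/s6.png

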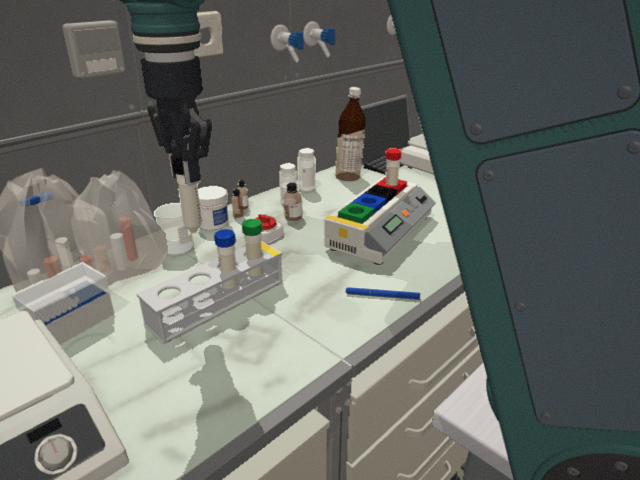

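Blue at (226,260) and green at (252,250) stand in the rack with black carried upright, and black's cap top then read home height too. Last one is red.

```bash
python3 - <<'E'
from h import *
import sys
fetch("red"); carry("red")
if not insert("red"): sys.exit()
release("red")
bot.move_straight([.40,-.02,.30],velocity=.2); bot.move_ptp([.158,-.501,.28],[180,0,17.5]); st("clear")
for n in("scene","top"):
    c=optics.capture(n); cv2.imwrite(f"pics/{n}9.png",c["img"][:,:,::-1])
for k in hole: print(k); captop(hole[k],.128,"top")
W=cloud(c)
for nm,sl in dict(timer=np.s_[130:175,300:345],amber=np.s_[122:158,360:390]).items():
    Q=W[sl].reshape(-1,3);Q=Q[Q[:,2]>.015];print(nm,Q.min(0),Q.max(0))
E
```

```text
wrist cap offset mm [ 1.1 -0.8] r 0.0179 z 0.1591 1779
gripped t37.92 tcp [ 0.5498 -0.2567  0.1267] rot [1.799e+02 1.000e-01 1.028e+02] F [-0.1 -0.2  5. ] gap 0.0322
lifted t39.01 tcp [ 0.5492 -0.2564  0.2373] rot [-180.    -0.   102.8] F [ 0.4  1.1 -1.6] gap 0.0324
over t41.73 tcp [0.5487 0.3095 0.238 ] rot [-180.     0.    89.4] F [-0.5 -0.4 -0.5] gap 0.0324
 prof -0.04 x ctr 0.0000 ymax 0.0141
 prof -0.01 x ctr -0.0001 ymax 0.0139
  z 0.1905 F [ 0.5 -0.3 -0.2]
  z 0.1556 F [ 0.6 -1.4  0.3]
  z 0.1304 F [ 0.9 -0.2 -0.1]
  z 0.1124 F [ 0.8  0.3 -0.9]
  z 0.1001 F [ 0.3  0.4 -0.3]
  z 0.0966 F [0.6 0.3 0.2]
home t45.42 tcp [0.5488 0.3102 0.0946] rot [179.9  -0.   89.4] F [-1.   0.1  8.3] gap 0.0322
released t46.68 tcp [0.5482 0.3098 0.2389] rot [-179.9    0.    89.4] F [-0.7 -0.3  0.4] gap 0.0599
wrist cap offset mm [ 1.7 -0.7] r 0.0177 z 0.1272 1426
clear t50.67 tcp [ 0.1588 -0.5006  0.2802] rot [180.   -0.   17.6] F [-0.1 -0.4 -0.2] gap 0.0600
green
top cap offset mm [ 1.  -0.4] r 0.0181 z 0.1283 337
blue
top cap offset mm [ 0.7 -0.7] r 0.0187 z 0.1282 346
black
top cap offset mm [ 0.2 -0.3] r 0.018 z 0.1283 339
red
top cap offset mm [ 0.6 -1.2] r 0.0184 z 0.1281 340
timer [ 0.64896939 -0.02390872  0.01536285] [0.71413392 0.04068461 0.05142033]
amber [ 0.67996163 -0.11227864  0.01504288] [ 0.7207823  -0.07100094  0.08935949]
```

View pics/top9.png

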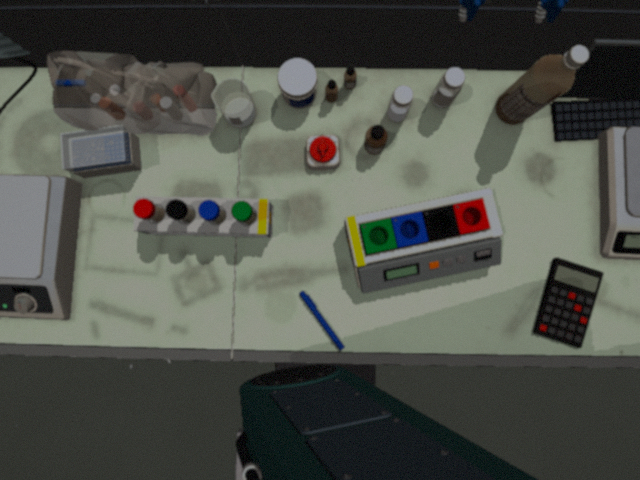

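View pics/scene9.png

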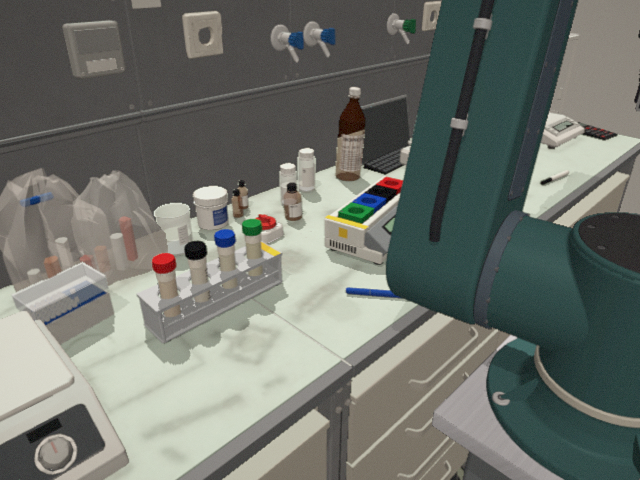

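In the top view, the caps run green (242,211), blue (209,211), black (177,209) and red (145,209) from the rack's tape at (263,216). That matches the block order from the heater's tape. The timer, marker and bottle are at the same pixels as before, so I'm handing in.

```bash
python3 -c "
from workcell import bot
bot.sign_off()"
```

```text
the job is handed in; nothing more can be done
```

All four tubes are in the rack in the heater's order, counted from the yellow tape: green, blue, black, red. I handed the job in just after 51 s on the robot's clock, against the 106 s limit.

- **Moves:** I gripped each tube by its cap across the row, carried it upright, and lowered it until the force showed it touching the rack's floor. Touchdown came within 0.2 mm of the expected height every time. Side forces were about 2 N or less on the way down, and about 3 N when green touched.
- **Placing:** In the top camera, every cap top is at 128 mm, which is the height for a tube home on the floor. The caps are within 1.4 mm of my measured hole centres, and the tubes stand upright in the pictures.
- **Timer, marker and amber bottle:** The timer and bottle are within 0.5 mm of their starting positions in plan, and the marker is at the same pixels in the top picture.
- **Disagreements:** The wrist camera put the holes and caps about 1 mm (at most 2 mm) off the top camera, within the stated calibration. The scene camera's hole fit was about 3 mm off, from its oblique view, so I did not use it. An early cap-slope reading of 4° came from the side of the cap in view; the tube's profile showed it hanging vertical.

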